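Close the hydraulic power pack with its bayonet filler cap and hold it for the padlock

ROBOT

A 6-joint arm with a two-finger parallel gripper is mounted at the origin on the work surface. World frame = base frame: x ahead of the robot, y to its left, z up, the work surface at z = 0. Lengths are in m, angles in degrees, forces in N, time in s.
With the tool pointing down it reaches from about 0.325 to 0.9 m from the base axis. Payload 6.1 kg.
Tool frame: the origin (TCP) lies between the finger pads; the fingertips stand 11 mm ahead of it and the grasp point (between the pads) lies 8 mm behind it; z points along the fingers, y is the direction in which the jaws open and shut (so a half turn about z gives the same grasp; the last joint's range is limited). The gripper opens to 85 mm and grips with 20 to 120 N. Pads are 22 mm wide; open, the fingers measure 114 mm over their backs; the gripper's body (76 mm by 85 mm) begins 54 mm behind the grasp point. The pads swing forward as they close: fully open they stand 13 mm farther back than shut.
Start: joints at [-82.34, 12.628, 87.462, -0, 79.91, -7.225], TCP at [0.161, -0.604, 0.242] pointing down, gripper open.
Joint ranges: [-170.65, 170.65], [-52.31, 119.04], [5.05, 147.46], [-71.25, 251.25], [11.57, 151.72], [-153.62, 153.62]. Speed limits (degrees/s): [147.25, 147.25, 172.46, 180, 180, 180].

INTERFACE

Orientations are given as a 3x3 rotation matrix whose columns are the frame's x, y, z axes.
In Python, from rig import get_state, read_camera, camera_model, sign_off gives the robot as it stands.
- The arm moves only by the tool drive_tool, never from a script. Its argument "steps" is a list of rows, each an object of numbers: "grip": the opening, from 0 (shut) to 1 (fully open); "x", "y", "z": the shift along the world's x, y, z in mm; "spin": the turn about the world's z in rad. A call has 1 to 5 rows; each row is the pose to reach, as a shift and turn from the pose commanded when the call began; what a row does not reach only later rows make up. A row lasts 1/10 s, in which the tool goes at most 50 mm and 8.59 degrees, less where a joint would pass 70% of its speed; a pose out of reach is approached as far as the arm can. A call with a gripper value outside its range is refused whole. The fingers move at their own pace and stop on an object; "force" is the grip in N (left out, the last holds). Time passes only in rows, so rows that repeat a pose let the fingers close. It gives the time, the measured TCP pose, the force and the opening at its end, in the units of the state.
- get_state(): the state, without advancing time (a new reading comes with each control period).
- read_camera(name): name is "side" or "top"; returns (picture, depth): 420x560x3 uint8, red, green, blue; 420x560 float32, m along the optical axis (not along the pixel's ray), 0 where there is no reading.
- camera_model(name): a dict with "fx", "fy", "cx", "cy" (pixels), "D" ([k1, k2, p1, p2, k3] as OpenCV has them; the pictures are not rectified), "rvec" (rotation vector, rad) and "tvec" (3), from world to camera coordinates, as OpenCV has them. Camera axes: x right, y down, z forward; pixel columns grow to the right and rows downward; lengths in m; the calibration is good to about 2 mm. A picture is of the moment at which its call begins. camera_model takes no time and is no camera call.
- sign_off(): hands the job in, once; it reports no verdict.
The state is a dict: "time_s": time; "joint_positions": joint angles; "qvel": joint speeds; "effort": joint torques, N m; "eef_pos": TCP position; "orientation": TCP orientation; "wrist_force": force on the tool from outside, world axes, zero at the start; "wrist_torque": the same for the moment, N m; "opening": finger opening in m.
Only numpy, scipy, OpenCV 4.12 (cv2) and the standard library are available. Lean on these libraries where they do the work, as an engineer would, in place of code of your own. Each camera call takes 0.05 s, during which the arm holds its last target. There are 200 camera calls.

TASK

Fit the new red filler cap on the filler neck of the hydraulic power pack: set its lugs into the two notches, push it down flush against the spring and turn it clockwise about a quarter turn to its stop. Finish while still gripping the cap and holding it pressed down flush at the stop, so that the padlock ears lie together and I can put the lock through; leave the other things on the bench where they are.

Things in the scene. Friction and masses are not known exactly. Their poses are not given: they have to be found in the camera images.
- cap: new red filler cap, 60 mm tall, 110-230 g, upright on the tray. Origin: centre of its underside; z up; x along the grip bar, lugs and ears (half a turn is the same). Steel stem 33 mm diameter, 22 mm long, foot tapered to 23 mm, with a lug each on +x and -x: to 26 mm from the axis, 8 mm wide, 6.5-12.5 mm above the origin
- cap_bar (a point): middle of the cap's grip bar, on its axis 46 mm above its origin, same axes. The bar is 56 mm long (x), 18 mm wide (y), from 32 to 60 mm above the origin, a white stroke along its top
- cap_seat (a point): centre of the underside of the cap's disc, 22 mm above its origin, same axes; lies on neck_rim when the cap is flush. The disc is 64 mm in diameter, 10 mm thick, with a flat padlock ear each on +x and -x that reaches 46 mm from the axis
- neck_rim (a point): centre of the top face of the filler neck's aluminium flange, 193 mm above the bench, z up, x along its two notches (half a turn is the same; red strokes mark them). Flange 72 mm diameter, 5 mm thick; hole 40 mm; notches 14 mm wide, to 31 mm from the axis. Below it the lugs turn only clockwise from above, 80 degrees (1.4 rad) to a hard stop, and only within 4 mm of flush
- neck_ear (a point): centre of the one padlock ear of the neck's flange, on its top face 41 mm from the neck's axis, 80 degrees clockwise from a notch: one of the cap's ears lies on it when the cap is flush and at the stop
- shutter (a joint): travel in m of the sprung brass plate inside the neck: 0 free (12 mm below neck_rim), growing downward. The stem meets it 10 mm above flush and pushes it to 0.010 at flush (end of travel 0.013). It pushes back with 4 N at first, 14 N at flush; a turned cap that is let go springs up 4.5 mm until its lugs catch under the flange
- tank: the fixed power pack, origin on the bench under its centre: green tank 240 by 380 mm (x, y), lid at 153 mm. On it a blue motor (120 mm diameter, top at 320 mm, centred at +30, +115 mm), manifold with valve (top at 235 mm, at -65, +45 mm), return filter (top at 203 mm, at +75, -15 mm); the neck stands at about -20, -110 mm, its yaw varies
- tray: low steel parts tray, 220 by 340 mm (its x, y), rim 14 mm high, floor 3 mm above the bench, fixed; origin: centre of its underside. On it stand the red cap, the old cap and a padlock
- old_cap: the old filler cap: black, the same size as the red one but with one lug broken off; stays on the tray. Origin and axes like the red cap's
- padlock: brass padlock, 34 by 42 by 14 mm, with a 27 mm long steel shackle to its +x, lying flat on the tray; stays. Origin: centre of the brass body's underside
- hammer: hammer, 280 mm, wooden handle, lying on the saw blade on the right of the bench; stays
- punch: dark centre punch, 110 mm, lying on the saw blade; stays
- oil: blue oil bottle, 80 mm diameter, 200 mm tall, on the bench; stays
- grease: grease tin, 72 mm diameter, 70 mm tall, on the bench; stays
- wrench: steel spanner, 200 mm, lying on the bench in front of the power pack, on the robot's side; stays
Not all that is in view belongs to the job. Of the things like the cap, leave any that is brown, pink or turquoise; of the rest the larger one is meant.

How it is judged (in metres and radians):
On the way, in this order (a step that is already met when the one before it is completed fails the run):
1. the red cap is lifted off the tray to above the neck's height (height (world z) of cap above 0.17 m and contact force between the fingers and cap above 1 N), for 0.1 s.
2. the cap's lugs have gone down through the notches, not yet turned (z of cap_seat in the frame of neck_rim below 0.0075 m and horizontal distance between cap_seat and neck_rim below 0.006 m and angle between the x axis of cap and the x axis of neck_rim, either way round below 0.3 rad), for 0.05 s.
At the end, for the whole second after the job is handed in: through the last second the fingers grip the red cap (over 3 N) and press it down: disc within 2.5 mm of flush on the flange (let go it rises 4.5 mm), centred within 6 mm, upright, still, shutter down 7.5 mm or more, turned 70 degrees or more from the notches (stop at 80) (z of cap_seat in the frame of neck_rim below 0.0025 m and horizontal distance between cap_seat and neck_rim below 0.006 m and angle between cap's own z axis and vertical below 0.08 rad and angle between the x axis of cap and the x axis of neck_rim, either way round above 1.22 rad and value of joint shutter above 0.0075 m and contact force between the fingers and cap above 3 N and linear speed of cap below 0.02 m/s); the arm keeps its last pose, push and grip.
It fails at once if the old cap or the padlock was shifted by more than 25 mm (distance of any of old_cap, padlock from where it was at the start of the episode above 0.025 m).
It fails at once if another thing on the bench was shifted by more than 30 mm (distance of any of hammer, punch, oil, grease, wrench from where it was at the start of the episode above 0.03 m).
It also fails if it takes over 40 s, if anything falls off the work surface, if the arm or the gripper's body presses on something with over 40 N, if the wrist force passes 120 N, or if a joint passes its speed limit or range.

## Working session

There is one attempt and no reset: what is moved stays moved. The work goes in short steps, Python scripts to look and compute and a tool call to move; the robot and the scene stay as the last step left them, time stands still between calls to the robot, and variables do not carry over. Pictures are saved under pics/ and viewed, about 8 in all and at most 12, crops included, and the job is handed in when it is done.

Besides the shell and the picture viewer there is one more tool, called after "Emit:" in YAML: its name, and indented under it one key for each argument. drive_tool: Moves the arm, as the interface text tells. Its arguments: {"type":"object","properties":{"steps":{"type":"array"},"force":{"type":"number"}},"required":["steps"]}

```bash
mkdir -p pics
cat > h.py <<'E'
import numpy as np,cv2,sys
from rig import get_state,read_camera,camera_model,sign_off
def ray(cam,px):
    m=camera_model(cam);K=np.array([[m['fx'],0,m['cx']],[0,m['fy'],m['cy']],[0,0,1.]])
    R=cv2.Rodrigues(np.array(m['rvec'],float))[0];t=np.array(m['tvec'],float).ravel()
    u=cv2.undistortPoints(np.array(px,float).reshape(-1,1,2),K,np.array(m['D'],float)).reshape(-1,2)
    d=np.c_[u,np.ones(len(u))]
    return -R.T@t,d@R,R,t
def onplane(cam,px,z):
    c,d,_,_=ray(cam,px);s=(z-c[2])/d[:,2];return c+d*s[:,None]
def cloud(cam,depth,mask):
    v,u=np.nonzero(mask&(depth>0));c,d,_,_=ray(cam,np.c_[u,v]);return c+d*depth[v,u][:,None],np.c_[u,v]
def proj(cam,P):
    m=camera_model(cam);K=np.array([[m['fx'],0,m['cx']],[0,m['fy'],m['cy']],[0,0,1.]])
    return cv2.projectPoints(np.array(P,float).reshape(-1,1,3),np.array(m['rvec'],float),np.array(m['tvec'],float),K,np.array(m['D'],float))[0].reshape(-1,2)
E
python3 - <<'E'
from h import *
for c in('top','side'):
    p,d=read_camera(c);cv2.imwrite(f'pics/{c}0.png',p[:,:,::-1]);np.savez(f'{c}0.npz',p=p,d=d)
    o,_,R,_=ray(c,[[280,210]]);print(c,o.round(3),R.round(2).tolist())
print(get_state())
E
```

```text
top [ 0.317 -0.124  1.489] [[-0.02, -1.0, -0.03], [-0.99, 0.03, -0.13], [0.13, 0.03, -0.99]]
side [-0.094  0.915  0.839] [[-0.85, -0.53, 0.02], [-0.29, 0.43, -0.86], [0.44, -0.73, -0.52]]
{'time_s': 0.1, 'joint_positions': array([-8.23392577e+01,  1.26716200e+01,  8.75212964e+01, -5.09492966e-04,
        7.99111924e+01, -7.22482339e+00]), 'qvel': array([ 0.05300208, -0.08653497, -0.2275901 ,  0.02987719, -0.00966107,
        0.06823408]), 'effort': array([ 2.04422569e-03, -4.98243856e+01, -3.90545797e+01, -2.13781054e-04,
        5.71362732e-03, -2.12718965e-05]), 'eef_pos': array([ 0.16047761, -0.60347951,  0.24127966]), 'orientation': array([[ 9.66440453e-01,  2.56890616e-01, -2.50901100e-04],
       [ 2.56890645e-01, -9.66438802e-01,  1.79965522e-03],
       [ 2.19833981e-04, -1.80371375e-03, -9.99998349e-01]]), 'wrist_force': array([ 0.59344698, -0.82715628,  0.75341795]), 'wrist_torque': array([ 0.050068  , -0.02116609, -0.04572767]), 'opening': 0.08536919851349573}
```

View pics/top0.png

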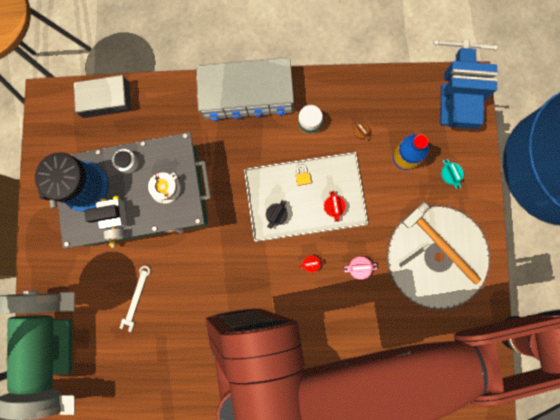

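View pics/side0.png

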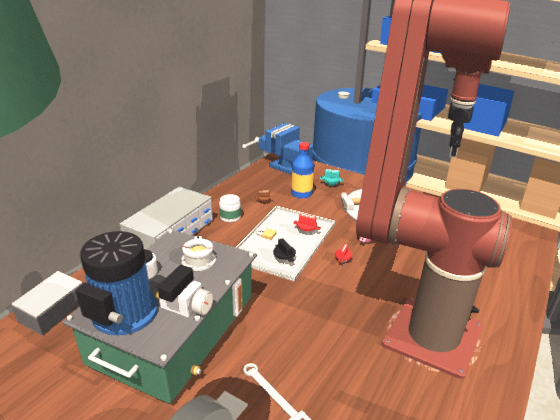

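The full views show several cap-like things, by top-view pixel:
- Red on the tray: (335,206)
- Small red on the bench: (312,264)
- Pink: (360,268)
- Turquoise: (453,174)
- Brown: (362,131)
- Black old cap: (277,214)

The larger red one, on the tray, fits the description. The neck is at (163,186). I'll confirm both in one crop.

Run:
```python
from h import *
p=np.load('top0.npz')['p']
s=np.load('side0.npz')['p']
def crop(p,x,y,r=32,k=390):return cv2.resize(p[y-r:y+r,x-r:x+r],(k,k),interpolation=cv2.INTER_CUBIC)[:,:,::-1]
a=np.hstack([crop(p,163,186,22,290),crop(p,330,230,50,290)])
b=np.hstack([crop(s,198,253,24,290),crop(s,310,232,40,290)])
cv2.imwrite('pics/crop.png',np.vstack([a,b]))
hsv=cv2.cvtColor(p,cv2.COLOR_RGB2HSV)
d=np.load('top0.npz')['d']
def red(hsv):return (((hsv[...,0]<7)|(hsv[...,0]>173))&(hsv[...,1]>170)&(hsv[...,2]>110))
m=red(hsv).astype(np.uint8)
n,l,st,ce=cv2.connectedComponentsWithStats(m)
for i in range(1,n):
    if st[i,4]>2 and st[i,0]<480: print(st[i],ce[i].round(1))
# cap cloud
m2=np.zeros(m.shape,bool);m2[185:228,315:356]=1
P,uv=cloud('top',d,m2);col=p[uv[:,1],uv[:,0]].astype(int)
for lo,hi in((.028,.04),(.052,.075)):
    k=(P[:,2]>lo)&(P[:,2]<hi);Q=P[k];print(lo,k.sum(),Q.mean(0).round(4));
    w,v=np.linalg.eigh(np.cov(Q[:,:2].T));print(np.degrees(np.arctan2(v[1,1],v[0,1])),np.sqrt(w)); r=cv2.minAreaRect(Q[:,:2].astype(np.float32)*1000);print(r)
print('ground red', [onplane('top',[[335,206]],z).round(3) for z in(.063,.035)])
# neck flange depth
m3=np.zeros(m.shape,bool);m3[166:208,142:186]=1
P,uv=cloud('top',d,m3);k=(P[:,2]>.185)&(P[:,2]<.202);Q=P[k];print('fl',k.sum(),Q.mean(0),cv2.minEnclosingCircle((Q[:,:2]*1000).astype(np.float32)))
k=(P[:,2]>.174)&(P[:,2]<.185);print('shutter',k.sum(),P[k].mean(0))
```

```text
[414 135  15  14 158] [420.8 141.3]
[324 192  22  29 344] [334.5 206.1]
[299 255  25  18 245] [311.2 263.4]
[208 323   2   3   4] [208.2 324. ]
[208 327   9   7  19] [211.2 330.5]
[262 328  26  25 234] [276. 340.]
[285 328   2   3   3] [285.3 329. ]
[258 331   3   2   3] [259.  331.3]
[217 334  28  24 299] [231.6 345.9]
[214 337   4   5   9] [215.1 338.9]
[461 337   6   3  10] [464.1 338.2]
[468 336   5   4  11] [469.5 337.1]
[263 341   4   3   5] [264.6 342.2]
[216 342   2   3   3] [216.3 343. ]
[220 342   3   2   4] [220.8 342.5]
[467 342   3   2   4] [468.2 342.8]
[471 343   2   3   5] [471.6 344.2]
[268 352  23  26 232] [279.8 364.3]
[ 298  353  185   67 5443] [395.6 390.2]
[215 354  11   9  21] [219.1 359.5]
[419 356   6   4  10] [421.6 357.8]
[216 359  39  61 940] [236.4 387.9]
[475 358   2   3   3] [475.3 359. ]
[268 361   3   3   3] [269. 362.]
[366 367   3   1   3] [367. 367.]
[265 373   3   3   3] [266. 374.]
[288 372   3   2   3] [289.  372.3]
[269 377   3   3   4] [269.8 377.8]
[273 376   3   3   5] [273.8 376.8]
[271 379  26  41 377] [283.5 401. ]
[287 378   5   4  10] [
[... 261 characters left out ...]
[401 399   2   2   3] [401.7 399.7]
[432 403   3   1   3] [433. 403.]
[292 409   5   3   7] [294.3 410.1]
0.028 278 [ 0.4982 -0.2334  0.0341]
-161.12293539637713 [0.01874926 0.0203774 ]
((500.548583984375, -234.36227416992188), (79.17941284179688, 66.52278900146484), 45.65558624267578)
0.052 125 [ 0.4985 -0.2342  0.0623]
-172.25343129403925 [0.00534565 0.01630091]
((499.0188293457031, -234.44808959960938), (55.841983795166016, 18.635168075561523), 8.380423545837402)
ground red [array([[ 0.494, -0.234,  0.063]]), array([[ 0.498, -0.236,  0.035]])]
fl 419 [0.54802128 0.23017177 0.19324565] ((549.40087890625, 227.87466430664062), 42.36770248413086)
shutter 192 [0.54658844 0.2340952  0.18082933]
```

View pics/crop.png

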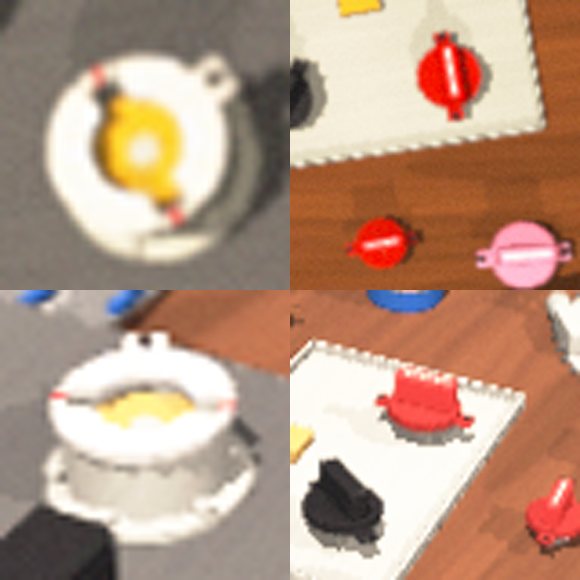

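The crop confirms it: the red cap on the tray (top ≈(335,206)) is clearly larger than the red one on the bench. The neck shows two red notch strokes at about (156,175) and (168,196), with its ear at the upper right. Next I'll measure the strokes in both views.

Run:
```python
from h import *
for c,(x0,y0,x1,y1),pts in(('top',(148,166,178,206),[(156,175),(167.5,196.5)]),('side',(178,238,222,262),[(184,246.5),(212.2,248)])):
    z=np.load(c+'0.npz');p=z['p'].astype(float)
    w=np.clip(p[...,0]-np.maximum(p[...,1],p[...,2])-25,0,None)
    yy,xx=np.mgrid[:420,:560];W=[]
    for a,b in pts:
        k=(np.hypot(xx-a,yy-b)<4.5)*w;W.append([(k*xx).sum()/k.sum(),(k*yy).sum()/k.sum()])
    Q=onplane(c,W,.193);d=Q[1]-Q[0];print(c,np.round(W,2).tolist(),Q.round(4).tolist(),'mid',Q.mean(0).round(4),'len',np.hypot(*d[:2]).round(4),'yaw',np.degrees(np.arctan2(d[1],d[0])))
# flange outline: bright low-sat circle fit, top
z=np.load('top0.npz');P,uv=cloud('top',z['d'],np.pad(np.ones((42,44),bool),((166,212),(142,374))))
k=(P[:,2]>.188)&(P[:,2]<.199)
# bar in both views: white stroke
for c,(x0,y0,x1,y1) in(('top',(322,188,350,224)),('side',(294,208,322,224))):
    p=np.load(c+'0.npz')['p'].astype(int);m=np.zeros(p.shape[:2],bool);m[y0:y1,x0:x1]=1
    m&=(p[...,1]>130)&(p[...,0]>170)
    n,l,st,ce=cv2.connectedComponentsWithStats(m.astype(np.uint8))
    for i in range(1,n):
        if st[i,4]>8:
            v,u=np.nonzero(l==i);Q=onplane(c,np.c_[u,v],.063);ww,vv=np.linalg.eigh(np.cov(Q[:,:2].T));print(c,st[i],ce[i],Q.mean(0).round(4),'yaw',np.degrees(np.arctan2(vv[1,1],vv[0,1]))%180)
```

```text
top [[155.82, 175.58], [166.71, 195.33]] [[0.5734, 0.2487, 0.193], [0.5191, 0.2187, 0.193]] mid [0.5463 0.2337 0.193 ] len 0.0619 yaw -151.06839067879065
side [[183.14, 245.97], [211.33, 247.44]] [[0.5735, 0.2483, 0.193], [0.514, 0.215, 0.193]] mid [0.5438 0.2317 0.193 ] len 0.0682 yaw -150.8472025512178
top [322 188  28  36 507] [335.26627219 205.26035503] [ 0.4963 -0.235   0.063 ] yaw 174.04020168217968
top [333 196   5  17  42] [335.04761905 204.19047619] [ 0.4993 -0.2345  0.063 ] yaw 7.142248636871244
side [294 210  28  14 166] [306.4939759  216.19879518] [ 0.495  -0.2306  0.063 ] yaw 9.05905292312508
```

Emit:
drive_tool:
  steps:
    - {"x": 30,"y": 30,"z": 10,"spin": 0.15,"grip": 1}
    - {"x": 60,"y": 60,"z": 20,"spin": 0.3,"grip": 1}
    - {"x": 90,"y": 90,"z": 20,"spin": 0.45,"grip": 1}
    - {"x": 120,"y": 120,"z": 20,"spin": 0.6,"grip": 1}
    - {"x": 150,"y": 150,"z": 20,"spin": 0.75,"grip": 1}

```text
time_s: 0.6
eef_pos: [0.3114, -0.4525, 0.262]
orientation: [[0.527, 0.85, -0.0], [0.85, -0.527, 0.0], [0.0, -0.0, -1.0]]
wrist_force: [-0.1, -0.3, 0.3]
opening: 0.0855
```

Emit:
drive_tool:
  steps:
    - {"x": 30,"y": 30,"spin": 0.15,"grip": 1}
    - {"x": 60,"y": 60,"spin": 0.3,"grip": 1}
    - {"x": 90,"y": 90,"spin": 0.45,"grip": 1}
    - {"x": 120,"y": 120,"spin": 0.6,"grip": 1}
    - {"x": 150,"y": 150,"spin": 0.75,"grip": 1}

```text
schema error: expected keys grip, x, y, z, spin
```

Emit:
drive_tool:
  steps:
    - {"x": 10,"y": 15,"spin": 0.15,"grip": 1}
    - {"x": 20,"y": 30,"spin": 0.3,"grip": 1}
    - {"x": 30,"y": 50,"spin": 0.45,"grip": 1}
    - {"x": 38,"y": 70,"z": -20,"spin": 0.6,"grip": 1}
    - {"x": 38,"y": 70,"z": -50,"spin": 0.75,"grip": 1}

```text
schema error: expected keys grip, x, y, z, spin
```

Emit:
drive_tool:
  steps:
    - {"z": -20,"spin": 0.15,"grip": 1}
    - {"z": -40,"spin": 0.3,"grip": 1}
    - {"z": -60,"spin": 0.45,"grip": 1}
    - {"z": -80,"spin": 0.6,"grip": 1}
    - {"z": -90,"spin": 0.77,"grip": 1}

```text
schema error: expected keys grip, x, y, z, spin
```

```bash
cat > st.py <<'E'
from h import *
s=get_state();R=s['orientation'];print(s['time_s'],s['eef_pos'].round(4),'yaw',np.degrees(np.arctan2(R[1,0],R[0,0])).round(2),'tilt',R[:,2].round(4),s['joint_positions'].round(1),'F',s['wrist_force'].round(1),s['wrist_torque'].round(2),s['opening'].round(4))
E
python3 st.py
```

```text
Traceback (most recent call last):
  File "st.py", line 2, in <module>
    s=get_state();R=s['orientation'];print(s['time_s'],s['eef_pos'].round(4),'yaw',np.degrees(np.arctan2(R[1,0],R[0,0])).round(2),'tilt',R[:,2].round(4),s['joint_positions'].round(1),'F',s['wrist_force'].round(1),s['wrist_torque'].round(2),s['opening'].round(4))
                                                                                                                                                                                                                                                ^^^^^^^^^^^^^^^^^^
AttributeError: 'float' object has no attribute 'round'
```

Emit:
drive_tool:
  steps:
    - {"x": 30,"y": 30,"z": 0,"spin": 0.15,"grip": 1}
    - {"x": 60,"y": 60,"z": 0,"spin": 0.3,"grip": 1}
    - {"x": 90,"y": 90,"z": 0,"spin": 0.45,"grip": 1}
    - {"x": 120,"y": 120,"z": 0,"spin": 0.6,"grip": 1}
    - {"x": 150,"y": 150,"z": 0,"spin": 0.75,"grip": 1}

```text
time_s: 1.1
eef_pos: [0.4613, -0.3024, 0.2619]
orientation: [[-0.194, 0.981, -0.0], [0.981, 0.194, 0.0], [0.0, -0.0, -1.0]]
wrist_force: [0.1, 0.3, 0.3]
opening: 0.0855
```

Emit:
drive_tool:
  steps:
    - {"x": 10,"y": 15,"z": 0,"spin": 0.15,"grip": 1}
    - {"x": 20,"y": 30,"z": 0,"spin": 0.3,"grip": 1}
    - {"x": 30,"y": 50,"z": 0,"spin": 0.45,"grip": 1}
    - {"x": 38,"y": 68,"z": -20,"spin": 0.6,"grip": 1}
    - {"x": 38,"y": 68,"z": -50,"spin": 0.75,"grip": 1}

```text
time_s: 1.6
eef_pos: [0.5005, -0.2346, 0.2136]
orientation: [[-0.812, 0.584, 0.004], [0.584, 0.812, -0.001], [-0.004, 0.001, -1.0]]
wrist_force: [0.0, -1.5, 0.6]
opening: 0.0853
```

Emit:
drive_tool:
  steps:
    - {"x": 0,"y": 0,"z": -20,"spin": 0.15,"grip": 1}
    - {"x": 0,"y": 0,"z": -40,"spin": 0.3,"grip": 1}
    - {"x": 0,"y": 0,"z": -60,"spin": 0.45,"grip": 1}
    - {"x": 0,"y": 0,"z": -80,"spin": 0.6,"grip": 1}
    - {"x": 0,"y": 0,"z": -90,"spin": 0.76,"grip": 1}

```text
time_s: 2.1
eef_pos: [0.4972, -0.2351, 0.1197]
orientation: [[-0.992, -0.124, -0.003], [-0.124, 0.992, 0.002], [0.003, 0.002, -1.0]]
wrist_force: [-0.4, 0.3, 0.1]
opening: 0.0854
```

```bash
sed -i "s/s\['opening'\].round(4)/round(s['opening'],4)/" st.py; python3 st.py
python3 - <<'E'
from h import *
for c,(x,y) in(('top',(335,206)),('side',(310,222))):
    p,d=read_camera(c);a=cv2.resize(p[y-40:y+40,x-40:x+40],(390,390),interpolation=cv2.INTER_CUBIC);globals()[c]=a
cv2.imwrite('pics/pre.png',np.hstack([top,side])[:,:,::-1])
E
```

```text
2.1 [ 0.4972 -0.2351  0.1197] yaw -172.87 tilt [-0.0032  0.0021 -1.    ] [ -33.5    9.6  104.8   -0.    65.8 -130.7] F [-0.4  0.3  0.1] [-0.01 -0.02  0.04] 0.0854
```

View pics/pre.png

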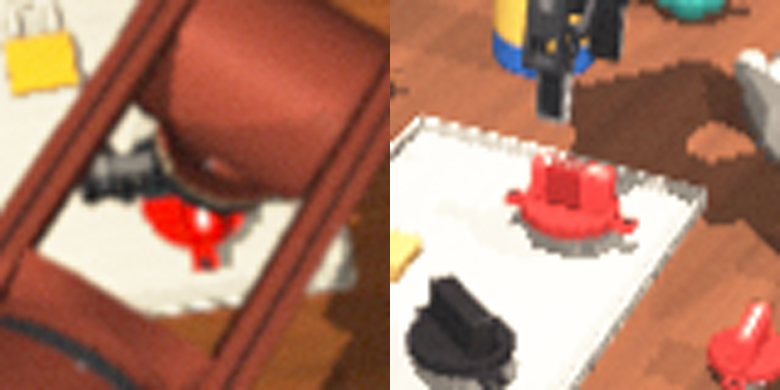

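The side crop shows the fingers above the red cap, which is still standing. I'm going down to it and closing.

Emit:
drive_tool:
  steps:
    - {"x": 1,"y": 1,"z": -25,"spin": 0.01,"grip": 1}
    - {"x": 1,"y": 1,"z": -50,"spin": 0.01,"grip": 1}
    - {"x": 1,"y": 1,"z": -65,"spin": 0.01,"grip": 1}
    - {"x": 1,"y": 1,"z": -70,"spin": 0.01,"grip": 1}
    - {"x": 1,"y": 1,"z": -70,"spin": 0.01,"grip": 0.6}
  force: 50

```text
time_s: 2.7
eef_pos: [0.4993, -0.2349, 0.0521]
orientation: [[-0.992, -0.126, -0.001], [-0.126, 0.992, 0.001], [0.001, 0.001, -1.0]]
wrist_force: [-0.6, -0.3, 0.6]
opening: 0.0731
```

Emit:
drive_tool:
  steps:
    - {"x": 0,"y": 0,"z": 0,"spin": 0,"grip": 0.3}
    - {"x": 0,"y": 0,"z": 0,"spin": 0,"grip": 0}
    - {"x": 0,"y": 0,"z": 0,"spin": 0,"grip": 0}
    - {"x": 0,"y": 0,"z": 0,"spin": 0,"grip": 0}
    - {"x": 0,"y": 0,"z": 0,"spin": 0,"grip": 0}
  force: 50

```text
time_s: 3.2
eef_pos: [0.5001, -0.2354, 0.0532]
orientation: [[-0.992, -0.128, 0.001], [-0.128, 0.992, -0.001], [-0.001, -0.001, -1.0]]
wrist_force: [-0.4, 0.3, 3.9]
opening: 0.0166
```

```bash
python3 st.py
```

```text
3.2 [ 0.5001 -0.2354  0.0532] yaw -172.66 tilt [ 1.2e-03 -8.0e-04 -1.0e+00] [ -33.4   15.2  106.5   -0.    58.2 -130.7] F [-0.4  0.3  3.9] [-0.03  0.09  0.01] 0.0166
```

Emit:
drive_tool:
  steps:
    - {"x": 0,"y": 0,"z": 15,"spin": 0,"grip": 0}
    - {"x": 0,"y": 0,"z": 45,"spin": 0,"grip": 0}
    - {"x": 0,"y": 0,"z": 85,"spin": 0,"grip": 0}
    - {"x": 0,"y": 0,"z": 125,"spin": 0,"grip": 0}
    - {"x": 0,"y": 0,"z": 165,"spin": 0,"grip": 0}
  force: 60

```text
time_s: 3.7
eef_pos: [0.4991, -0.2347, 0.2194]
orientation: [[-0.992, -0.128, -0.0], [-0.128, 0.992, 0.0], [0.0, 0.0, -1.0]]
wrist_force: [0.8, -0.1, -1.2]
opening: 0.017
```

Emit:
drive_tool:
  steps:
    - {"x": 0,"y": 20,"z": 25,"spin": 0.05,"grip": 0}
    - {"x": 5,"y": 60,"z": 25,"spin": 0.1,"grip": 0}
    - {"x": 10,"y": 100,"z": 25,"spin": 0.2,"grip": 0}
    - {"x": 15,"y": 140,"z": 25,"spin": 0.3,"grip": 0}
    - {"x": 20,"y": 180,"z": 25,"spin": 0.38,"grip": 0}
  force: 60

```text
time_s: 4.2
eef_pos: [0.5192, -0.0535, 0.2431]
orientation: [[-0.872, -0.49, 0.0], [-0.49, 0.872, -0.0], [-0.0, -0.0, -1.0]]
wrist_force: [0.6, 0.3, -2.4]
opening: 0.0168
```

Emit:
drive_tool:
  steps:
    - {"x": 5,"y": 40,"z": 0,"spin": 0,"grip": 0}
    - {"x": 10,"y": 80,"z": 0,"spin": 0,"grip": 0}
    - {"x": 15,"y": 120,"z": 0,"spin": 0,"grip": 0}
    - {"x": 20,"y": 160,"z": 0,"spin": 0,"grip": 0}
    - {"x": 25,"y": 200,"z": 0,"spin": 0,"grip": 0}
  force: 60

```text
time_s: 4.7
eef_pos: [0.5442, 0.1467, 0.243]
orientation: [[-0.874, -0.487, 0.0], [-0.487, 0.874, -0.0], [-0.0, -0.0, -1.0]]
wrist_force: [0.9, -0.5, -1.7]
opening: 0.0167
```

Emit:
drive_tool:
  steps:
    - {"x": 0,"y": 40,"z": 0,"spin": 0,"grip": 0}
    - {"x": 0,"y": 70,"z": 0,"spin": 0,"grip": 0}
    - {"x": 0,"y": 87,"z": 0,"spin": 0,"grip": 0}
    - {"x": 0,"y": 87,"z": 0,"spin": 0,"grip": 0}
    - {"x": 0,"y": 87,"z": 0,"spin": 0,"grip": 0}
  force: 60

```text
time_s: 5.2
eef_pos: [0.5444, 0.2314, 0.2422]
orientation: [[-0.873, -0.487, -0.0], [-0.487, 0.873, -0.001], [0.001, -0.001, -1.0]]
wrist_force: [-0.4, -0.6, -1.1]
opening: 0.0169
```

```bash
python3 st.py
python3 - <<'E'
from h import *
for c in('top','side'):
    p,d=read_camera(c);np.savez(f'{c}1.npz',p=p,d=d);x,y=proj(c,[[.546,.233,.23]])[0].astype(int);print(x,y);a=cv2.resize(p[y-40:y+40,x-40:x+40],(390,390),interpolation=cv2.INTER_CUBIC);globals()[c]=a
cv2.imwrite('pics/over.png',np.hstack([top,side])[:,:,::-1])
E
```

```text
5.2 [0.5444 0.2314 0.2422] yaw -150.86 tilt [-5.e-04 -9.e-04 -1.e+00] [  15.4    8.1   92.6   -0.    79.3 -103.7] F [-0.4 -0.6 -1.1] [-0.03 -0.02 -0.02] 0.0169
157 183
195 233
```

View pics/over.png

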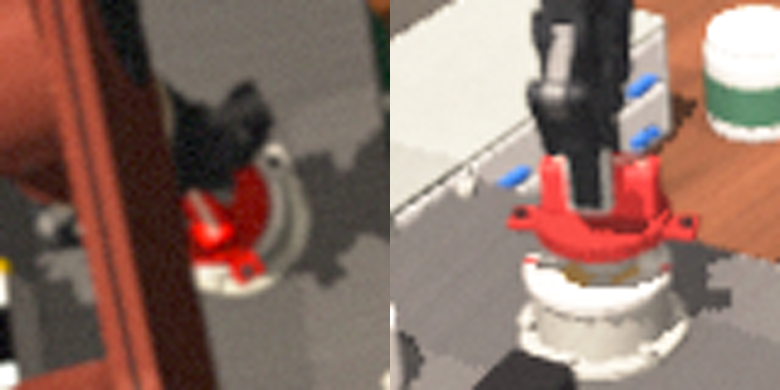

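The top crop shows the cap over the neck with one ear visible at about (244,266) in the crop. The side crop shows the cap held upright just above the flange, bar level, with ears at about (518,218) and (690,223) in the crop. I'll measure the cap against the neck.

Run:
```python
from h import *
z=np.load('side1.npz');p=z['p'];hsv=cv2.cvtColor(p,cv2.COLOR_RGB2HSV)
red=((hsv[...,0]<8)|(hsv[...,0]>172))&(hsv[...,1]>140)&(hsv[...,2]>60)
m=np.zeros_like(red);m[220:250,170:225]=1
P,uv=cloud('side',z['d'],red&m)
h,e=np.histogram(P[:,2],np.arange(.19,.262,.003));print(list(zip(e.round(3),h)))
print('u range',uv[:,0].min(),uv[:,0].max())
for zt in(.219,.222):
    Q=onplane('side',[[181.2,237.7],[216.5,238.7]],zt);d=Q[1]-Q[0];print(zt,Q.round(4).tolist(),Q.mean(0).round(4),np.hypot(*d[:2]),np.degrees(np.arctan2(d[1],d[0])))
z=np.load('top1.npz');p=z['p'];hsv=cv2.cvtColor(p,cv2.COLOR_RGB2HSV)
red=((hsv[...,0]<8)|(hsv[...,0]>172))&(hsv[...,1]>170)&(hsv[...,2]>60)
m=np.zeros_like(red);m[170:203,150:173]=1
P,uv=cloud('top',z['d'],red&m)
k=(P[:,2]>.212)&(P[:,2]<.232);Q=P[k];print('disc top z',np.median(Q[:,2]),k.sum())
# disc edge circle fit: farthest points per azimuth about guess, excluding ear
c=np.array([.545,.232])
r=np.hypot(*(Q[:,:2]-c).T);a=np.degrees(np.arctan2(*(Q[:,:2]-c).T[::-1]))
for b in range(-180,180,15):
    s=(a>=b)&(a<b+15)
    if s.sum()>2:print(b,r[s].max().round(4),end='; ')
```

```text
[(np.float64(0.19), np.int64(0)), (np.float64(0.193), np.int64(1)), (np.float64(0.196), np.int64(0)), (np.float64(0.199), np.int64(0)), (np.float64(0.202), np.int64(1)), (np.float64(0.205), np.int64(1)), (np.float64(0.208), np.int64(0)), (np.float64(0.211), np.int64(1)), (np.float64(0.214), np.int64(26)), (np.float64(0.217), np.int64(65)), (np.float64(0.22), np.int64(40)), (np.float64(0.223), np.int64(133)), (np.float64(0.226), np.int64(31)), (np.float64(0.229), np.int64(11)), (np.float64(0.232), np.int64(16)), (np.float64(0.235), np.int64(16)), (np.float64(0.238), np.int64(15)), (np.float64(0.241), np.int64(13)), (np.float64(0.244), np.int64(14)), (np.float64(0.247), np.int64(16)), (np.float64(0.25), np.int64(23)), (np.float64(0.253), np.int64(4)), (np.float64(0.256), np.int64(0)), (np.float64(0.259), np.int64(0))]
u range 179 218
0.219 [[0.5733, 0.2521, 0.219], [0.502, 0.2086, 0.219]] [0.5376 0.2303 0.219 ] 0.08362170952761705 -148.5938763159541
0.222 [[0.5701, 0.2553, 0.222], [0.4991, 0.212, 0.222]] [0.5346 0.2337 0.222 ] 0.08321710140938239 -148.59387631595416
disc top z 0.22403123603300013 146
-180 0.033; -165 0.0453; -150 0.047; -135 0.0338; -120 0.0344; -105 0.0337; -90 0.0319; -75 0.0312; -60 0.0297; 150 0.0221; 165 0.0316;
```

Run:
```python
from h import *
from scipy.optimize import least_squares
D=np.array([np.cos(np.radians(29)),np.sin(np.radians(29)),0])
for c in((.5444,.2314),(.5455,.233)):
  for z in(.193,.217,.222): 
    a=np.array([*c,z]);print(c,z,proj('side',[a,a+.046*D,a-.046*D]).round(1).tolist(),'top',proj('top',[a,a-.046*D]).round(1).tolist())
for cam,(x0,y0,x1,y1) in(('side',(176,228,224,248)),('top',(150,170,173,205))):
    z=np.load(cam+'1.npz');p=z['p'];hsv=cv2.cvtColor(p,cv2.COLOR_RGB2HSV)
    red=((hsv[...,0]<8)|(hsv[...,0]>172))&(hsv[...,1]>140)&(hsv[...,2]>60)
    m=np.zeros_like(red);m[y0:y1,x0:x1]=1
    P,uv=cloud(cam,z['d'],red&m);k=(P[:,2]>.216)&(P[:,2]<.2275);Q=P[k][:,:2]
    s=(Q-[.5444,.2314])@D[:2]; print(cam,'along extremes',np.sort(s)[:4].round(4),np.sort(s)[-4:].round(4))
    t=(Q-[.5444,.2314])@[-D[1],D[0]];
    for e in(s<-.037,s>.037):
        if e.any():print(' ear across mean',t[e].mean().round(4),'along',s[e].mean().round(4),e.sum())
```

```text
(0.5444, 0.2314) 0.193 [[197.1, 246.6], [178.1, 245.5], [216.1, 247.6]] top [[162.1, 186.1], [170.3, 200.8]]
(0.5444, 0.2314) 0.217 [[196.4, 238.2], [177.3, 237.2], [215.7, 239.2]] top [[159.6, 184.6], [167.9, 199.6]]
(0.5444, 0.2314) 0.222 [[196.2, 236.4], [177.1, 235.4], [215.6, 237.4]] top [[159.1, 184.2], [167.4, 199.3]]
(0.5455, 0.233) 0.193 [[196.3, 246.7], [177.4, 245.7], [215.3, 247.8]] top [[161.5, 185.7], [169.7, 200.4]]
(0.5455, 0.233) 0.217 [[195.6, 238.4], [176.4, 237.4], [214.9, 239.4]] top [[159.0, 184.2], [167.3, 199.2]]
(0.5455, 0.233) 0.222 [[195.4, 236.6], [176.3, 235.6], [214.8, 237.6]] top [[158.5, 183.8], [166.8, 198.9]]
side along extremes [-0.0504 -0.0501 -0.0493 -0.0486] [0.0376 0.039  0.0396 0.0401]
 ear across mean 0.0015 along -0.0441 23
 ear across mean 0.0061 along 0.0388 5
top along extremes [-0.0477 -0.0472 -0.0458 -0.0457] [0.0038 0.0052 0.0053 0.0054]
 ear across mean -0.0016 along -0.0423 19
```

Both views agree that the cap sits about 4–5 mm short of the neck along the bar direction (top −4, side −5) and about 1 mm off across it. I'll correct by about (+3, +3) mm and then go down in small steps.

Emit:
drive_tool:
  steps:
    - {"x": 3.3,"y": 2.8,"z": 0,"spin": 0,"grip": 0}
    - {"x": 3.3,"y": 2.8,"z": 0,"spin": 0,"grip": 0}
    - {"x": 3.3,"y": 2.8,"z": -3,"spin": 0,"grip": 0}
    - {"x": 3.3,"y": 2.8,"z": -6,"spin": 0,"grip": 0}
    - {"x": 3.3,"y": 2.8,"z": -6,"spin": 0,"grip": 0}
  force: 80

```text
time_s: 5.8
eef_pos: [0.5474, 0.2345, 0.2354]
orientation: [[-0.874, -0.486, -0.001], [-0.486, 0.874, -0.0], [0.001, 0.0, -1.0]]
wrist_force: [0.9, 0.2, -1.7]
opening: 0.016
```

Emit:
drive_tool:
  steps:
    - {"x": 0,"y": 0,"z": -1,"spin": 0,"grip": 0}
    - {"x": 0,"y": 0,"z": -2,"spin": 0,"grip": 0}
    - {"x": 0,"y": 0,"z": -3,"spin": 0,"grip": 0}
    - {"x": 0,"y": 0,"z": -4,"spin": 0,"grip": 0}
    - {"x": 0,"y": 0,"z": -4,"spin": 0,"grip": 0}
  force: 80

```text
time_s: 6.3
eef_pos: [0.5477, 0.2348, 0.2321]
orientation: [[-0.874, -0.487, -0.0], [-0.487, 0.874, -0.0], [0.0, 0.0, -1.0]]
wrist_force: [0.5, 0.9, -1.4]
opening: 0.0164
```

```bash
python3 st.py
```

```text
6.3 [0.5477 0.2348 0.2321] yaw -150.88 tilt [-3.e-04 -1.e-04 -1.e+00] [  15.6    9.1   92.6    0.    78.3 -103.5] F [ 0.5  0.9 -1.4] [ 0.01  0.02 -0.02] 0.0164
```

No contact forces, and the lugs should already be about 4 mm into the notches. Continuing down.

Emit:
drive_tool:
  steps:
    - {"x": 0,"y": 0,"z": -1,"spin": 0,"grip": 0}
    - {"x": 0,"y": 0,"z": -2,"spin": 0,"grip": 0}
    - {"x": 0,"y": 0,"z": -3,"spin": 0,"grip": 0}
    - {"x": 0,"y": 0,"z": -4,"spin": 0,"grip": 0}
    - {"x": 0,"y": 0,"z": -5,"spin": 0,"grip": 0}
  force: 100

```text
time_s: 6.8
eef_pos: [0.5481, 0.2349, 0.228]
orientation: [[-0.874, -0.487, 0.001], [-0.487, 0.874, 0.0], [-0.001, -0.0, -1.0]]
wrist_force: [-2.1, 0.1, 6.0]
opening: 0.0154
```

Emit:
drive_tool:
  steps:
    - {"x": 0,"y": 0,"z": -1,"spin": 0,"grip": 0}
    - {"x": 0,"y": 0,"z": -2,"spin": 0,"grip": 0}
    - {"x": 0,"y": 0,"z": -3,"spin": 0,"grip": 0}
    - {"x": 0,"y": 0,"z": -4,"spin": 0,"grip": 0}
    - {"x": 0,"y": 0,"z": -4,"spin": 0,"grip": 0}
  force: 100

```text
time_s: 7.3
eef_pos: [0.5481, 0.2349, 0.2247]
orientation: [[-0.874, -0.487, 0.001], [-0.487, 0.874, 0.0], [-0.001, -0.0, -1.0]]
wrist_force: [-3.2, -0.7, 8.8]
opening: 0.0157
```

```bash
python3 st.py;  python3 - <<'E'
from h import *
for c in('top','side'):
    p,d=read_camera(c);np.savez(f'{c}2.npz',p=p,d=d);x,y=proj(c,[[.546,.233,.2]])[0].astype(int);a=cv2.resize(p[y-40:y+40,x-40:x+40],(390,390),interpolation=cv2.INTER_CUBIC);globals()[c]=a
cv2.imwrite('pics/in.png',np.hstack([top,side])[:,:,::-1])
E
```

```text
7.3 [0.5481 0.2349 0.2247] yaw -150.88 tilt [ 1.2e-03  4.0e-04 -1.0e+00] [  15.6    9.4   93.1    0.    77.4 -103.5] F [-3.2 -0.7  8.8] [-0.24  0.77 -0.03] 0.0157
```

View pics/in.png

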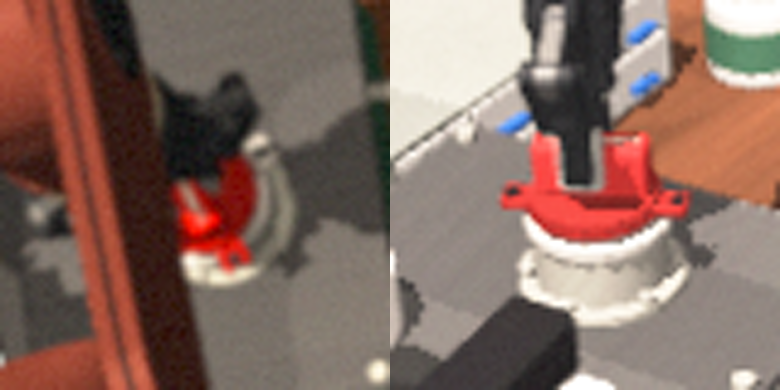

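The side crop shows the cap nearly seated with lugs in the notches. Force and height agree at about 3.5 mm above flush. There is a slight side force of −3 N in x, so I'll ease about 1 mm back and push on to flush.

Emit:
drive_tool:
  steps:
    - {"x": -0.8,"y": -0.4,"z": -1,"spin": 0,"grip": 0}
    - {"x": -1.2,"y": -0.6,"z": -2,"spin": 0,"grip": 0}
    - {"x": -1.2,"y": -0.6,"z": -3,"spin": 0,"grip": 0}
    - {"x": -1.2,"y": -0.6,"z": -4,"spin": 0,"grip": 0}
    - {"x": -1.2,"y": -0.6,"z": -4,"spin": 0,"grip": 0}
  force: 110

```text
time_s: 7.9
eef_pos: [0.5479, 0.2348, 0.2219]
orientation: [[-0.874, -0.487, 0.004], [-0.487, 0.874, 0.002], [-0.004, -0.001, -1.0]]
wrist_force: [-2.6, 1.1, 11.9]
opening: 0.0156
```

```bash
python3 st.py
```

```text
7.9 [0.5479 0.2348 0.2219] yaw -150.88 tilt [ 0.0041  0.0016 -1.    ] [  15.6    9.4   93.4    0.    77.  -103.5] F [-2.6  1.1 11.9] [-0.07  0.48 -0.03] 0.0156
```

Emit:
drive_tool:
  steps:
    - {"x": 0,"y": 0,"z": -1,"spin": 0,"grip": 0}
    - {"x": 0,"y": 0,"z": -1.5,"spin": 0,"grip": 0}
    - {"x": 0,"y": 0,"z": -1.5,"spin": -0.1,"grip": 0}
    - {"x": 0,"y": 0,"z": -1.5,"spin": -0.2,"grip": 0}
    - {"x": 0,"y": 0,"z": -1.5,"spin": -0.2,"grip": 0}
  force: 110

```text
time_s: 8.4
eef_pos: [0.5492, 0.2346, 0.2216]
orientation: [[-0.954, -0.301, 0.008], [-0.301, 0.954, 0.002], [-0.008, -0.001, -1.0]]
wrist_force: [0.2, -0.1, 13.6]
opening: 0.0159
```

```bash
python3 st.py
```

```text
8.4 [0.5492 0.2346 0.2216] yaw -162.51 tilt [ 0.0076  0.0016 -1.    ] [ 15.6   9.4  93.4  -0.   76.7 -91.9] F [ 0.2 -0.1 13.6] [-0.18  0.08 -0.04] 0.0159
```

Turning freely with low torque. I'll carry on, following the small in-hand offset.

Emit:
drive_tool:
  steps:
    - {"x": 0,"y": -0.1,"z": 0,"spin": -0.1,"grip": 0}
    - {"x": 0,"y": -0.2,"z": -0.3,"spin": -0.2,"grip": 0}
    - {"x": 0,"y": -0.4,"z": -0.5,"spin": -0.3,"grip": 0}
    - {"x": 0,"y": -0.6,"z": -0.5,"spin": -0.4,"grip": 0}
    - {"x": 0,"y": -0.7,"z": -0.5,"spin": -0.5,"grip": 0}
  force: 110

```text
time_s: 8.9
eef_pos: [0.55, 0.2335, 0.2217]
orientation: [[-0.981, 0.195, 0.009], [0.195, 0.981, 0.001], [-0.009, 0.003, -1.0]]
wrist_force: [1.9, -1.7, 15.6]
opening: 0.0155
```

Emit:
drive_tool:
  steps:
    - {"x": 0,"y": -0.1,"z": 0,"spin": -0.1,"grip": 0}
    - {"x": 0,"y": -0.2,"z": 0,"spin": -0.2,"grip": 0}
    - {"x": -0.1,"y": -0.4,"z": 0,"spin": -0.3,"grip": 0}
    - {"x": -0.2,"y": -0.6,"z": 0,"spin": -0.4,"grip": 0}
    - {"x": -0.3,"y": -0.7,"z": 0,"spin": -0.5,"grip": 0}
  force: 110

```text
time_s: 9.4
eef_pos: [0.5494, 0.2327, 0.2218]
orientation: [[-0.767, 0.641, 0.009], [0.641, 0.767, 0.001], [-0.006, 0.006, -1.0]]
wrist_force: [-0.1, -2.6, 15.8]
opening: 0.0157
```

```bash
python3 st.py
```

```text
9.4 [0.5494 0.2327 0.2218] yaw 140.12 tilt [ 8.8e-03  8.0e-04 -1.0e+00] [ 15.4   9.3  93.5  -0.1  76.7 -34.7] F [-0.1 -2.6 15.8] [-0.58  0.11  0.06] 0.0157
```

Emit:
drive_tool:
  steps:
    - {"x": -0.1,"y": -0.1,"z": -0.5,"spin": -0.06,"grip": 0}
    - {"x": -0.1,"y": -0.2,"z": -1,"spin": -0.12,"grip": 0}
    - {"x": -0.1,"y": -0.3,"z": -1,"spin": -0.18,"grip": 0}
    - {"x": -0.1,"y": -0.3,"z": -1,"spin": -0.22,"grip": 0}
    - {"x": -0.1,"y": -0.3,"z": -1,"spin": -0.22,"grip": 0}
  force: 110

```text
time_s: 9.9
eef_pos: [0.5467, 0.2307, 0.2213]
orientation: [[-0.612, 0.791, 0.002], [0.791, 0.612, -0.003], [-0.004, -0.0, -1.0]]
wrist_force: [-10.2, -9.9, 27.0]
opening: 0.0158
```

```bash
python3 st.py;  python3 - <<'E'
from h import *
for c in('top','side'):
    p,d=read_camera(c);np.savez(f'{c}3.npz',p=p,d=d);x,y=proj(c,[[.546,.233,.2]])[0].astype(int);a=cv2.resize(p[y-40:y+40,x-40:x+40],(390,390),interpolation=cv2.INTER_CUBIC);globals()[c]=a
cv2.imwrite('pics/end.png',np.hstack([top,side])[:,:,::-1])
E
```

```text
9.9 [0.5467 0.2307 0.2213] yaw 127.74 tilt [ 0.0022 -0.0034 -1.    ] [ 15.4   9.2  93.7  -0.2  77.  -22.3] F [-10.2  -9.9  27. ] [-1.88  2.55  0.49] 0.0158
```

View pics/end.png

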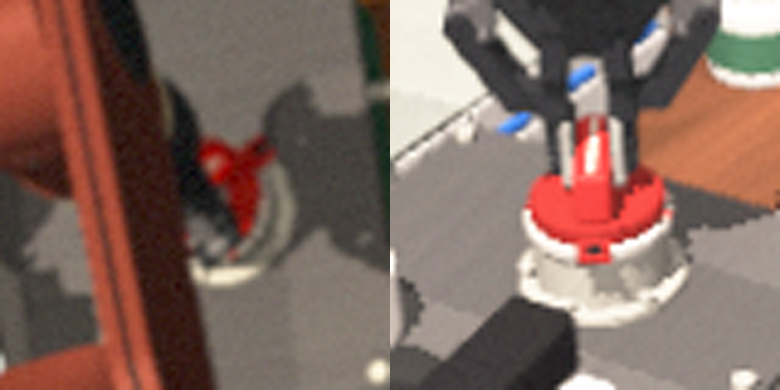

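At the end, both crops show the cap's ear lying on the neck's ear, upper right in the top crop, and the disc flat on the flange. The tool has turned 81° with stop torque. I'll ease the side load slightly, hold, and check the disc height by depth.

Emit:
drive_tool:
  steps:
    - {"x": -0.6,"y": -0.6,"z": 0,"spin": 0,"grip": 0}
    - {"x": -1,"y": -1,"z": 0,"spin": 0,"grip": 0}
    - {"x": -1,"y": -1,"z": 0,"spin": 0,"grip": 0}
    - {"x": -1,"y": -1,"z": 0,"spin": 0,"grip": 0}
    - {"x": -1,"y": -1,"z": 0,"spin": 0,"grip": 0}
  force: 110

```text
time_s: 10.5
eef_pos: [0.5466, 0.2306, 0.2214]
orientation: [[-0.613, 0.79, 0.005], [0.79, 0.613, -0.001], [-0.004, 0.003, -1.0]]
wrist_force: [-7.1, -6.3, 24.2]
opening: 0.0157
```

```bash
python3 st.py
python3 - <<'E'
from h import *
for cam,(x0,y0,x1,y1),n in(('top',(148,168,182,206),0),('side',(178,225,222,262),0)):
    p,d=read_camera(cam);hsv=cv2.cvtColor(p,cv2.COLOR_RGB2HSV)
    red=((hsv[...,0]<8)|(hsv[...,0]>172))&(hsv[...,1]>140)&(hsv[...,2]>60)
    m=np.zeros_like(red);m[y0:y1,x0:x1]=1
    P,uv=cloud(cam,d,red&m);k=(P[:,2]>.197)&(P[:,2]<.21);Q=P[k]
    print(cam,'disc z pct',np.percentile(Q[:,2],[25,50,75,90]).round(4),k.sum())
    if cam=='side':
        s=uv[k][:,0];print('u extent',s.min(),s.max(),'expected axis u',proj('side',[[.545,.2325,.2]]))
P0=np.load('top0.npz');p,d=read_camera('side')
P,uv=cloud('side',np.load('side0.npz')['d'],np.ones((420,560),bool))
f=np.hypot(P[:,0]-.545,P[:,1]-.2325);k=(f<.034)&(f>.024)&(P[:,2]>.185)&(P[:,2]<.2);print('flange z side at start',np.median(P[k,2]))
E
```

```text
10.5 [0.5466 0.2306 0.2214] yaw 127.8 tilt [ 0.0045 -0.0014 -1.    ] [ 15.3   9.   93.9  -0.1  76.9 -22.4] F [-7.1 -6.3 24.2] [-1.3   1.96  0.52] 0.0157
top disc z pct [0.2004 0.2034 0.2049 0.2066] 82
side disc z pct [0.2011 0.2028 0.204  0.2051] 260
u extent 184 210 expected axis u [[196.36071089 244.28526251]]
flange z side at start 0.1929677878518814
```

Disc top measures 0.203 m in both views, which is flush (0.193 + 0.010). The cap is centred, at the stop, and the grip and push are steady, so I'm handing it in.

```bash
python3 -c "
from rig import *
print(sign_off())"; python3 st.py
```

```text
the job is handed in; nothing more can be done
None
the job is handed in; nothing more can be done
```

The red cap is on the filler neck and turned clockwise to its stop. The gripper is still holding it and pressing it down flush at 24 N, with a grip of 110 N. I handed it in at about 10.5 s; no verdict is reported.

**Last checks**
- **Flush:** the top of the disc is at 0.203 m in both views, which is exactly flush on the 0.193 m flange.
- **Turned:** the tool turned about 81° from the notches, and the wrist torque rose to 0.5 N m against the stop. The last picture shows the padlock ears lying together.
- **Centred:** the side view puts the cap's middle within half a pixel (about 1 mm) of the neck. The tool's tilt is under 0.01 rad.

**What disagreed or was not checked**
- **Neck position:** the two views differed by about 3 mm. I corrected the position by measuring the cap against the neck in the same view before going down.
- **Side load:** about 9–10 N of side load remained on the wrist at the stop, after I eased it from 14 N.
- **First move:** I sent three move calls with missing keys. They were refused without moving anything, and I resent them.
- **Other things:** I did not measure whether the old cap, padlock or other bench items moved. The forces I read showed no unexpected contact.

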